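# Seat the router insert and hold the swing arm over its posts

### The arm

A 6-joint arm with a two-finger parallel gripper is mounted at the origin on the work surface. World frame = base frame: x ahead of the robot, y to its left, z up, the work surface at z = 0. Lengths are in mm, angles in rad, forces in N, time in s.
With the tool pointing down it reaches from about 325 to 875 mm from the base axis. Payload 4.4 kg.
Tool frame: the origin (TCP) lies on the centre line of the jaws, within the pads' length; the fingertips stand ahead of it and the grasp point (between the pads) lies 6 mm ahead of it (ctrl.tcp_to_tips is the z of the fingertips in the tool frame, in mm); z points along the fingers, y is the line along which they close (so a half turn about z gives the same grasp; the last joint's range is limited). The gripper opens to 85 mm and grips with 20 to 120 N. Pads are 22 mm wide; open, the fingers measure 114 mm over their backs; the gripper's body (76 mm by 85 mm) begins 54 mm behind the grasp point. The pads swing forward as they close: fully open they stand 13 mm farther back than shut.
Start: joints at [1.147, 0.207, 1.542, -0, 1.393, -0.15], TCP at [154.931, 553.736, 230.482] pointing down, gripper open.
Joint ranges: [-2.73, 2.73], [-0.86, 2.22], [0.23, 2.46], [-1.11, 4.25], [0.08, 2.63], [-2.82, 2.82]. Speed limits (rad/s): [2.79, 2.79, 3.14, 3.14, 3.14, 3.14].

### API

Orientations are given as a 3x3 rotation matrix whose columns are the frame's x, y, z axes.
In Python, from plant import ctrl, sensors, optics gives the robot as it stands. Calls block until the motion is done:
- ctrl.move_ptp(position, orientation): joint-space move of the TCP to a pose.
- ctrl.move_l(position, rot=None, vel=150, threshold=None): straight line of the TCP; rot=None keeps the orientation; vel is the mean speed in mm/s. With threshold (N) it stops when the force on the tool has changed by that much, and returns True; else False.
- ctrl.set_joints(angles): joint-space move.
- ctrl.gripper_to(opening, force=None): finger opening in mm; force is the grip in N (None keeps the last); returns when the fingers have stopped.
- ctrl.hold(seconds).
- ctrl.solve_ik(position, orientation): joint angles nearest the present ones, or None.
- sensors.read_state(): the state.
- optics.grab_frame(name): name is "side" or "top" or "wrist"; returns (picture, depth): 400x640x3 uint8, red, green, blue; 400x640 float32, mm along the optical axis (not along the pixel's ray), 0 where there is no reading.
- optics.camera_params(name): a dict with "mtx" (3x3 intrinsics, pixels), "R" (3x3) and "t" (3): a world point X has camera coordinates R X + t; the wrist camera has in their place "T_tool_cam" (4x4, takes a point from camera to tool coordinates, whose origin is the TCP and whose axes are the flange's). Camera axes: x right, y down, z forward; pixel columns grow to the right and rows downward; lengths in mm; the calibration is good to about 2 mm. A picture is of the moment at which its call begins: read the wrist's pose just before it. camera_params takes no time and is no camera call.
A pose or a line that the arm cannot do raises ctrl.MotionError and nothing moves.
- ctrl.finish_job(): hands the job in; it is judged then, once.
The state is a dict: "t": time; "q": joint angles; "qvel": joint speeds; "tau": joint torques, N m; "eef_pos": TCP position; "eef_rot": TCP orientation; "force": force on the tool from outside, world axes, zero at the start; "wrist_torque": the same for the moment, N m; "grip_width": finger opening in mm; "grasp_force": force on a finger pad.
Only numpy, scipy, OpenCV 4.12 (cv2) and the standard library are available. Lean on these libraries where they do the work, as an engineer would, in place of code of your own. Each camera call takes 0.05 s, during which the arm holds its last target. There are 200 camera calls.

### The job

On the router plate, press the round metal insert disc between the two posts down until it is fully home. Then pick up the cast swing arm by its balance point on the bar and hold it level and still about 3 cm above the tops of the two posts, its big boss straight over the thick post and its small eye over the thin post, not touching them. Finish while still holding it there, and leave everything else on the bench where it lies.

Things in the scene. Friction and masses are not known exactly. Their poses are not given: they have to be found in the camera images.
- fixture: Router plate: fixed black plate 250 x 130 mm on a brown base board 270 x 150 mm, plate top 20 mm above the bench. Origin at the centre of its underside on the bench; x along its long side from the thick post towards the thin post, z up. Upright steel posts stand at x = -85 mm (thick, 20 mm diameter) and x = +85 mm (thin, 10 mm diameter); both end 65 mm above the bench.
- thick_post_top (a point): Centre of the top of the thick post, 65 mm above the bench.
- thin_post_top (a point): Centre of the top of the thin post, 65 mm above the bench.
- insert_top (a point): Centre of the top of the insert disc: bare aluminium, 66 mm diameter, midway between the posts, with a 16 mm dark mark at its centre that is flat and may be pressed on. It stands 5 to 9 mm above the black plate at the start and 1 mm above it (21 mm above the bench) when home.
- insert (a joint): How far the disc is pressed in, m: 0 = fully proud, 0.008 = fully home against its stop. It slides straight down against steady friction of about 6 N and stays where it is left.
- balance (a point): Balance point of the loose swing arm (grey casting, 0.5 to 0.85 kg, flat on the bench), mid-section of its bar. x along the bar from boss to eye, z up. Bar 16 mm wide, from 12 to 36 mm above the casting's underside, this point 24 mm. Boss (52 mm diameter, 24 mm bore) centred at x = -56 mm, small eye (28 mm diameter, 12 mm bore) at x = +114 mm, both 36 mm high from the underside.
- boss_foot (a point): Centre of the underside of the arm's big boss, on the bore's axis; on the bench at the start.
- eye_foot (a point): Centre of the underside of the arm's small eye, on the bore's axis; on the bench at the start. 170 mm from boss_foot.
- spanner: Bystander: steel spanner 160 mm long lying near the robot, between the plate and the arm; origin at its underside's centre (for tools at their middle); leave alone.
- collar: Bystander: steel ring 40 mm diameter, 18 mm high, between the plate and the arm; origin at its underside's centre (for tools at their middle); leave alone.
- spacer: Bystander: aluminium cylinder 36 mm diameter, 30 mm high, beyond the ring; origin at its underside's centre (for tools at their middle); leave alone.
- glue: Bystander: glue bottle 60 mm diameter, 170 mm tall, at the right; origin at its underside's centre (for tools at their middle); leave alone.
- push_block: Bystander: wooden push block 160 x 70 mm with a handle, 65 mm high, at the left; origin at its underside's centre (for tools at their middle); leave alone.
- ply_round: Bystander: plywood disc 90 mm diameter, 12 mm thick, beyond the cylinder; origin at its underside's centre (for tools at their middle); leave alone.
- screw_tray: Bystander: grey open tray 100 x 70 x 35 mm at the right; origin at its underside's centre (for tools at their middle); leave alone.
Not all that is in view belongs to the job. What is shaped like the part that bears balance but pink is not meant.

How it is judged:
By the outcome, as a careful person would: the job done as asked, in the order asked, and still so for the second after the job is handed in, while the arm keeps its last pose, push and grip.
It also fails if it takes over 56 s, if anything falls off the work surface, if the arm or the gripper's body presses on something with over 40 N, if the wrist force passes 120 N, or if a joint passes its speed limit or range.

## Working session

There is one attempt and no reset: what is moved stays moved. The work goes in short steps, each a Python script; the robot and the scene stay as the last script left them, time stands still between calls to the robot, and variables do not carry over. Pictures are saved under pics/ and viewed, at most 10 in all, crops included, and the job is handed in when it is done.

```bash
ls; mkdir -p pics
python3 - <<'E'
from plant import ctrl, sensors, optics
import cv2, numpy as np
s=sensors.read_state();print(s['t'],s['force'],s['grip_width'],ctrl.tcp_to_tips); print(s['eef_rot'])
for n in ("top","side"):
    im,d=optics.grab_frame(n);cv2.imwrite(f"pics/{n}0.png",im[:,:,::-1]);np.savez(f"{n}0.npz",im=im,d=d)
    p=optics.camera_params(n);print(n,p)
print(optics.camera_params("wrist"))
E
```

```text
pics
0.0 [-0.0190707   0.10869834 -0.20974865] 85.29074220688236 25.0
[[-9.63037850e-01  2.69364369e-01 -9.67656751e-04]
 [ 2.69365853e-01  9.63035656e-01 -2.08842247e-03]
 [ 3.69341356e-04 -2.27188357e-03 -9.99997351e-01]]
top {'mtx': array([[371.08340228,   0.        , 318.16340212],
       [  0.        , 371.08340228, 194.82010797],
       [  0.        ,   0.        ,   1.        ]]), 'R': array([[-0.01114217, -0.99979715, -0.01677847],
       [-0.99098276,  0.01328146, -0.13332958],
       [ 0.13352538,  0.0151416 , -0.99092972]]), 't': array([  17.11810758,  563.35555663, 1175.01124002])}
side {'mtx': array([[393.24907998,   0.        , 320.87657187],
       [  0.        , 393.24907998, 197.09528237],
       [  0.        ,   0.        ,   1.        ]]), 'R': array([[-0.98715081, -0.15977465,  0.00230943],
       [-0.12532293,  0.76516636, -0.6315177 ],
       [ 0.09913343, -0.62369263, -0.77535802]]), 't': array([ 536.53670937,   99.59378062, 1109.61963068])}
{'mtx': array([[341.8580946 ,   0.        , 321.53900615],
       [  0.        , 341.8580946 , 202.88132589],
       [  0.        ,   0.        ,   1.        ]]), 'T_tool_cam': array([[-5.42663435e-04, -9.57052095e-01, -2.89915493e-01,
         7.36779873e+01],
       [ 9.99999831e-01, -5.80111386e-04,  4.32314723e-05,
        -1.28824319e-01],
       [-2.09558049e-04, -2.89915420e-01,  9.57052248e-01,
        -1.42883083e+02],
       [ 0.00000000e+00,  0.00000000e+00,  0.00000000e+00,
         1.00000000e+00]])}
```

View pics/top0.png

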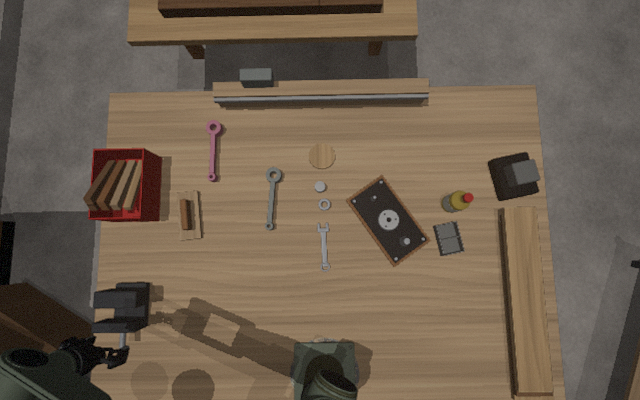

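View pics/side0.png

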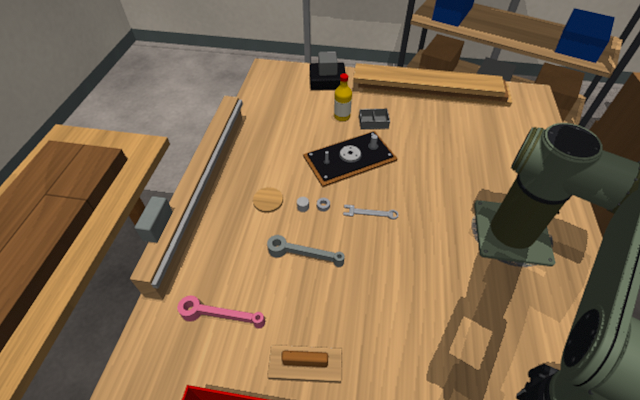

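Top view: the grey arm has its boss at (274,175) and its eye at (269,226). The pink lookalike is at (214,128)–(212,177) and is not meant. The plate is centred at about (388,219), with the thick post at (405,241) and the thin one at (375,197). The side view agrees: grey at (277,245)–(339,259), pink at (188,308)–(259,320). Next I'll look at each from near with the wrist camera.

```bash
cat > h.py <<'E'
from plant import ctrl, sensors, optics
import cv2, numpy as np
def ray(p,uv,z,R,t):
    "R,t: X_cam=R X+t; intersect pixel ray with plane z"
    d=R.T@np.linalg.solve(p['mtx'],[uv[0],uv[1],1.]); c=-R.T@t
    return c+d*(z-c[2])/d[2]
def fixed(n,uv,z):
    p=optics.camera_params(n); return ray(p,uv,z,p['R'],p['t'])
def pose():
    s=sensors.read_state(); return np.array(s['eef_rot']),np.array(s['eef_pos'])
def wrist(uv,z,P):
    p=optics.camera_params('wrist');T=p['T_tool_cam'];Rw=P[0]@T[:3,:3];c=P[0]@T[:3,3]+P[1]
    return ray(p,uv,z,Rw.T,-Rw.T@c)
def down(yaw):
    "tool pointing down, tool y along yaw"
    y=np.array([np.cos(yaw),np.sin(yaw),0]);z=np.array([0,0,-1.]);return np.column_stack([np.cross(y,z),y,z])
def snap(name):
    P=pose();im,d=optics.grab_frame('wrist');cv2.imwrite(f'pics/{name}.png',im[:,:,::-1]);np.savez(f'{name}.npz',im=im,d=d,R=P[0],p=P[1]);return im,d,P
E
python3 - <<'E'
from h import *
for nm,t,s,z in (("boss",(274,175),(277,245),36),("eye",(269,226),(339,259),36),("disc",(388,219),(350,153),27),("thick",(405,241),(374,138),65),("thin",(375,197),(326,153),65),("pinkboss",(214,128),(188,308),36)):
    print(nm,fixed('top',t,z).round(),fixed('side',s,z).round())
c=fixed('side',(350,153),27)
ctrl.gripper_to(0)
c2=c.copy();c2[2]=200
for yaw in np.arange(0,3.15,.39):
    q=ctrl.solve_ik(c2-[40,0,0],down(yaw)); print(yaw,None if q is None else np.round(q,2))
E
```

```text
boss [632. 155.  36.] [634. 169.  36.]
eye [464. 171.  36.] [466. 184.  36.]
disc [ 482. -216.   27.] [ 483. -215.   27.]
thick [ 410. -260.   65.] [ 413. -256.   65.]
thin [ 550. -171.   65.] [ 554. -164.   65.]
pinkboss [796. 359.  36.] [801. 373.  36.]
0.0 [-0.63  0.06  1.77 -0.    1.31 -0.63]
0.39 [-0.63  0.06  1.77 -0.    1.31 -1.02]
0.78 [-0.63  0.06  1.77 -0.    1.31 -1.41]
1.17 [-0.63  0.06  1.77 -0.    1.31 -1.8 ]
1.56 [-0.63  0.06  1.77 -0.    1.31 -2.19]
1.9500000000000002 [-0.63  0.06  1.77 -0.    1.31 -2.58]
2.34 None
2.73 None
3.12 [-0.63  0.06  1.77 -0.    1.31  2.54]
```

Run:
```python
from h import *
ctrl.move_ptp(np.array([483,-215,215.]),down(.57))
im,d,P=snap('w1');print(sensors.read_state()['t'])
```

```text
3.85
```

View pics/w1.png

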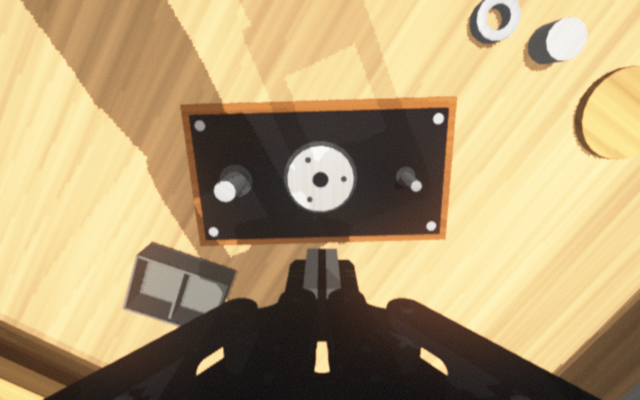

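Wrist view: disc centred at (320,179), thick post top at (225,191), thin post top at (416,186). I'll refine these with masks.

Run:
```python
from h import *
f=np.load('w1.npz');im=f['im'];d=f['d'];P=(f['R'],f['p'])
g=cv2.cvtColor(im,cv2.COLOR_RGB2GRAY)
m=cv2.inRange(g,150,255)
n,l,st,ce=cv2.connectedComponentsWithStats(m)
for i in range(1,n):
    x,y,w,h,a=st[i]
    if 40<a<6000 and 190<ce[i][0]<450 and 110<ce[i][1]<240: print(st[i],ce[i].round(1),'depth',np.median(d[l==i]))
# 3D from depth
p=optics.camera_params('wrist');T=p['T_tool_cam'];K=p['mtx']
def pt(u,v,dd): return P[0]@(T[:3,:3]@(np.linalg.inv(K)@[u,v,1]*dd)+T[:3,3])+P[1]
for u,v in((320,179),(335,165),(225,191),(416,186),(320,120),(270,160),(380,210),(400,80)):
    print((u,v),pt(u,v,np.median(d[v-1:v+2,u-1:u+2])).round(1))
dk=cv2.inRange(g[150:210,300:342],0,80);n,l,s2,c2=cv2.connectedComponentsWithStats(dk);
for i in range(1,n):print(s2[i],c2[i]+[300,150])
for nm,uv,z in(("mark",(320.3,179.5),27),("thick",(225,191),65),("thin",(416,186),65)):print(nm,wrist(uv,z,P).round(1))
```

```text
[433 113  11  11  96] [437.9 118.1] depth 328.4685
[196 122   8   7  43] [199.4 125. ] depth 329.96732
[ 287  145   67   66 3170] [320.  178.1] depth 337.56134
[214 181  22  21 359] [224.5 190.8] depth 303.57016
[411 181  11  10  86] [415.8 185.6] depth 302.14502
[426 221  10  10  73] [430.8 225.5] depth 359.90186
[209 227   9  10  69] [213.  231.4] depth 361.9923
(320, 179) [ 483.  -216.4   27.9]
(335, 165) [ 487.8 -196.8   27.2]
(225, 191) [ 413.5 -264.1   64.2]
(416, 186) [ 553.5 -168.8   64.1]
(320, 120) [ 452.6 -169.1   19.4]
(270, 160) [ 431.6 -228.6   19.7]
(380, 210) [ 554.5 -212.2   18.8]
(400, 80) [499.  -94.9  -0.7]
[ 14  23  14  13 144] [320.04861111 179.08333333]
[ 0 56  6  4 13] [301.69230769 208.15384615]
[35 56  7  4 17] [338.94117647 208.        ]
mark [ 483.6 -216.8   27. ]
thick [ 413.6 -263.8   65. ]
thin [ 553.2 -168.8   65. ]
```

Run:
```python
from h import *
c=np.array([483.4,-216.3,0]);R=down(.598);tip=ctrl.tcp_to_tips
ctrl.move_l(c+[0,0,40+tip],R,vel=120)
s=sensors.read_state();print(s['eef_pos'],s['force'])
print(ctrl.move_l(c+[0,0,18+tip],vel=12,threshold=20))
s=sensors.read_state();print(s['t'],s['eef_pos'],s['eef_pos'][2]-tip,s['force'],s['wrist_torque'])
```

```text
[ 484.14255227 -216.78433351   65.89626102] [-0.79554552 -0.61046987 -0.03643124]
False
7.2333 [ 483.47410146 -216.35341955   43.07962443] 18.079624434082987 [ 0.06491277 -0.26855153  0.24573682] [ 0.07377066  0.03443302 -0.01035933]
```

Run:
```python
from h import *
s=sensors.read_state();print(s['grip_width'],ctrl.tcp_to_tips,s['force'])
im,d,P=snap('w2');a=cv2.resize(im[100:360,170:470],None,fx=2,fy=2)
cv2.imwrite('pics/w2c.png',a[:,:,::-1])
```

```text
0.20609208833782477 25.0 [ 0.06491277 -0.26855153  0.24573682]
```

View pics/w2c.png

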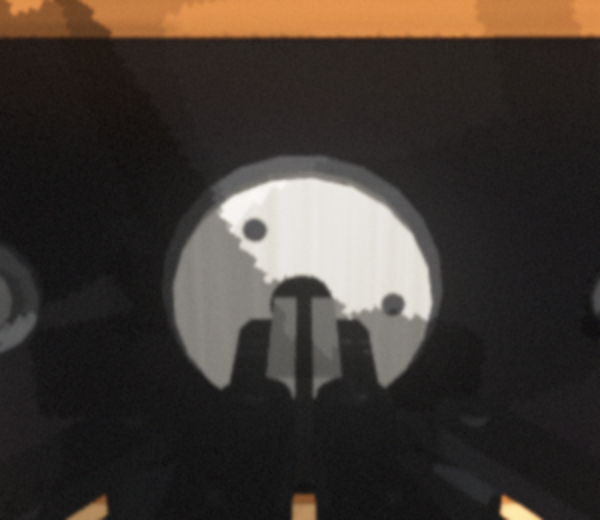

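The crop shows the mark just ahead of the closed tips at about (300,290), with the disc rim still standing proud. The tips haven't reached it, so I'll continue down under force guard.

Run:
```python
from h import *
c=np.array([483.4,-216.3,0])
for z in (40,37,34,31,28):
    r=ctrl.move_l(c+[0,0,z],vel=12,threshold=20)
    s=sensors.read_state();print(r,s['t'],s['eef_pos'].round(1),s['force'].round(1))
    if r:break
```

```text
False 7.6833 [ 483.3 -216.2   39.8] [-0.   0.8 -1. ]
False 8.0833 [ 483.3 -216.3   36.9] [ 0.2  0.4 -0.5]
False 8.4833 [ 483.3 -216.2   33.9] [-0.3 -0.6  0.3]
False 8.8833 [ 483.3 -216.2   30.9] [-0.3 -1.  -0.3]
False 9.2833 [ 483.3 -216.2   27.9] [ 0.5 -0.1 -0.3]
```

Run:
```python
from h import *
im,d,P=snap('w3');print(P[1],sensors.read_state()['tau'])
a=im[0:400,120:520]
b,_=optics.grab_frame('side');b=cv2.resize(b[100:230,280:420],(400,371),interpolation=cv2.INTER_CUBIC);b=cv2.copyMakeBorder(b,0,29,0,0,0)
cv2.imwrite('pics/w3c.png',np.hstack([a,b])[:,:,::-1])
p=optics.camera_params('wrist');T=p['T_tool_cam'];K=p['mtx']
for u,v in((290,150),(350,150),(250,120),(320,80),(315,240),(330,240),(315,260),(330,260)):
    x=T[:3,:3]@(np.linalg.inv(K)@[u,v,1]*d[v,u])+T[:3,3];print((u,v),'tool',x.round(1),'world',(P[0]@x+P[1]).round(1))
```

```text
[ 483.29449193 -216.2148959    27.85612893] [ 1.83055778e-03 -3.80171871e+01 -2.18914247e+01 -2.94555275e-04
  4.99808477e-03  1.60522486e-06]
(290, 150) tool [ 52.2 -13.9   8.5] world [ 442.4 -180.9   19.4]
(350, 150) tool [52.2 12.6  8.9] world [ 464.4 -166.    19. ]
(250, 120) tool [ 64.9 -31.8  13.7] world [ 420.5 -180.5   14.2]
(320, 80) tool [82.4 -0.7 28. ] world [ 4.364e+02 -1.485e+02 -1.000e-01]
(315, 240) tool [13.  -2.9 -0.3] world [ 473.6 -207.1   28.2]
(330, 240) tool [12.6  3.8  0.6] world [ 479.4 -203.6   27.2]
(315, 260) tool [ 10.8  -2.7 -15.9] world [ 475.  -208.8   43.8]
(330, 260) tool [ 10.7   3.5 -15.7] world [ 480.2 -205.4   43.5]
```

View pics/w3c.png

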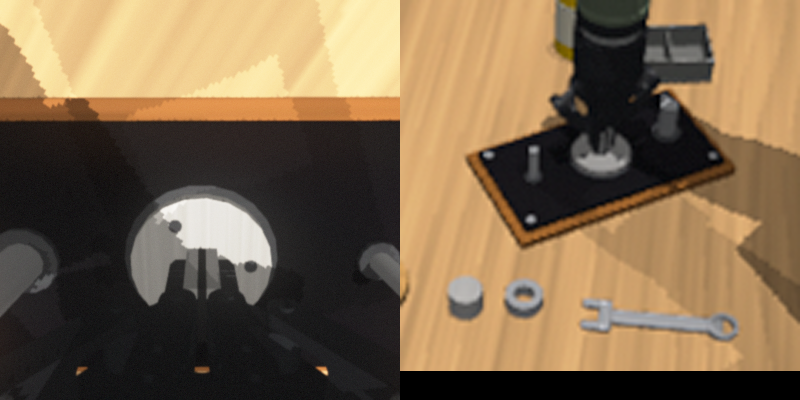

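The tips look to be just above the disc, its rim still proud, and the posts are clear of the gripper. Keep going down.

Run:
```python
from h import *
c=np.array([483.4,-216.3,0])
for z in np.arange(26,0,-2.):
    r=ctrl.move_l(c+[0,0,z],vel=12,threshold=20)
    s=sensors.read_state();print(r,round(s['t'],2),s['eef_pos'].round(1),s['force'].round(1))
    if r or s['force'][2]>18:break
```

```text
False 9.7 [ 483.7 -216.5   26.4] [0.4 0.7 3.9]
False 10.02 [ 483.7 -216.5   24.3] [-0.7  0.8  4.4]
False 10.33 [ 483.7 -216.4   22.2] [0.3 0.7 4.1]
False 10.65 [ 483.7 -216.5   20.2] [0.5 0.5 6.1]
True 10.87 [ 483.7 -216.5   20.3] [-1.   0.4  4.8]
```

Run:
```python
from h import *
c=np.array([483.4,-216.3,0])
for z in (19,18,17):
    r=ctrl.move_l(c+[0,0,z],vel=12,threshold=30)
    s=sensors.read_state();print(r,round(s['t'],2),s['eef_pos'].round(2),s['force'].round(1))
    if r or s['force'][2]>25:break
ctrl.hold(.2);print(sensors.read_state()['force'])
ctrl.move_l(c+[0,0,140],vel=200)
im,d,P=snap('w4')
p=optics.camera_params('wrist');T=p['T_tool_cam'];K=p['mtx']
def med(m):
    v,u=np.nonzero(m&(d>0));x=np.linalg.inv(K)@np.vstack([u,v,0*u+1])*d[v,u];return np.median((P[0]@(T[:3,:3]@x+T[:3,[3]]))[2]+P[1][2])
g=cv2.cvtColor(im,cv2.COLOR_RGB2GRAY)
n,l,st,ce=cv2.connectedComponentsWithStats(cv2.inRange(g,110,255))
for i in range(1,n):
    if 60<st[i][4]<9000 and 50<ce[i][1]<240:print(st[i],ce[i].round(1),med(l==i).round(1))
b=np.zeros(g.shape,bool);b[140:175,235:258]=1;b[140:175,385:405]=1;print('plate',med(b&(g<70)))
cv2.imwrite('pics/w4c.png',cv2.resize(im[60:260,170:470],None,fx=2,fy=2)[:,:,::-1])
print(sensors.read_state()['t'])
```

```text
False 11.12 [ 483.71 -216.51   20.14] [-2.3  2.2 12.5]
False 11.37 [ 483.78 -216.52   20.08] [-4.6  2.7 18.6]
False 11.62 [ 483.81 -216.51   20.03] [-6.7  4.6 24.8]
[-6.68479638  3.43593882 24.2582011 ]
[468 120  15  15 171] [475.3 127.2] 20.1
[162 122  13  13 135] [168.1 127.7] 20.2
[ 282  156   82   80 4853] [322.2 195.7] 20.4
[181 203  30  28 639] [195.7 216.1] 64.3
[441 208  15  15 177] [448.  215.3] 64.3
plate 19.357500864845925
12.6333
```

View pics/w4c.png

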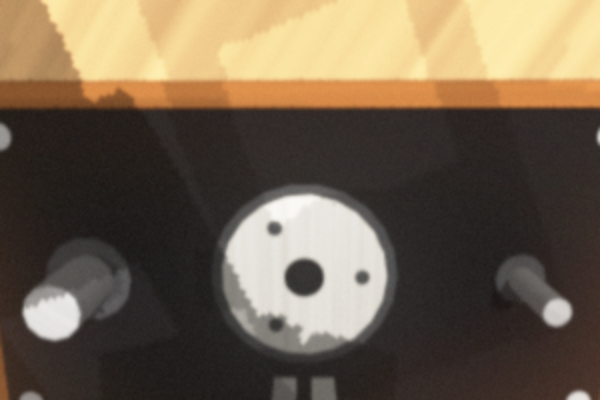

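The disc reads 20.4 mm against a plate at 19.4 mm, so 1.0 mm proud: home. Now to look at the grey arm from near.

Run:
```python
from h import *
f=np.load('w4.npz');P=(f['R'],f['p'])
a=wrist((195.7,216.1),65,P);b=wrist((448,215.3),65,P);print('posts',a.round(1),b.round(1),np.hypot(*(b-a)[:2]),np.arctan2(*(b-a)[1::-1]), 'mid',((a+b)/2).round(1), 'disc',wrist((322.2,195.7),21,P).round(1))
ctrl.move_l([483,-216,230],vel=250)
ctrl.move_ptp(np.array([560,170,210.]),down(1.48))
ctrl.gripper_to(60,40)
im,d,P=snap('w5');print(sensors.read_state()['t'])
```

```text
posts [ 413.2 -263.7   65. ] [ 552.2 -168.3   65. ] 168.64356688697802 0.6012722653525339 mid [ 482.7 -216.    65. ] disc [ 482.  -214.5   21. ]
15.2583
```

View pics/w5.png

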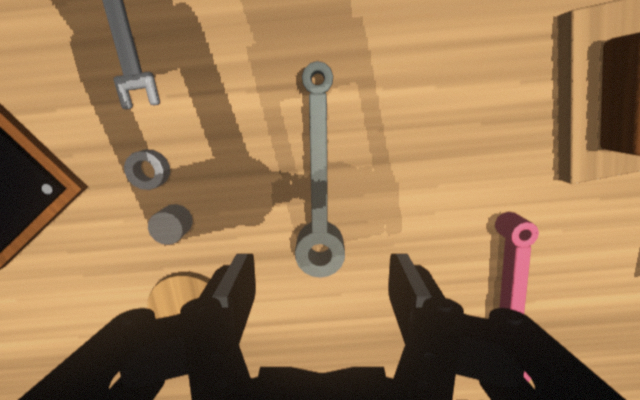

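Grey arm: eye (317,78), boss (320,254), bar on column about 318. The pink lookalike at (523,235) is left alone; the grey one fits "grey casting". I'll measure it from its outline.

```bash
cat > meas.py <<'E'
from h import *
def arm(im,P,z):
    hsv=cv2.cvtColor(im,cv2.COLOR_RGB2HSV)
    m=cv2.inRange(hsv,(0,0,25),(179,70,255)); m[:, :280]=0;m[:,365:]=0;m[300:]=0
    n,l,st,ce=cv2.connectedComponentsWithStats(m);i=1+np.argmax(st[1:,4]);m=(l==i)
    v,u=np.nonzero(m);r0,r1=v.min(),v.max();print('bbox',u.min(),u.max(),r0,r1)
    ue=u[v<=r0+1].mean();ub=u[v>=r1-1].mean()
    e=wrist((ue,r0-.5),z,P);b=wrist((ub,r1+.5),z,P);L=np.linalg.norm(e-b)
    rows=np.linspace(r0+45,r1-75,20).astype(int);C=np.array([wrist((u[v==r].mean(),r),z,P) for r in rows]);W=[np.ptp(u[v==r])+1 for r in rows]
    k=np.polyfit(C[:,0],C[:,1],1);ang=np.arctan2(-k[0],-1)
    dr=np.array([np.cos(ang),np.sin(ang),0])
    print('L',L,'W px',np.median(W),'ang bar',ang,'ends',np.arctan2(*(e-b)[1::-1]),'e',e.round(1),'b',b.round(1))
    # along-axis: mid of the two ends sits at +? boss end -82, eye end +128
    x=((e+b)/2)[0]-23*dr[0]; return np.array([x,np.polyval(k,x),z]),ang
if __name__=='__main__':
    f=np.load('w5.npz');print(arm(f['im'],(f['R'],f['p']),36))
E
python3 meas.py
python3 - <<'E'
from h import *
f=np.load('w5.npz');h=cv2.cvtColor(f['im'],cv2.COLOR_RGB2HSV)
for v,u in((120,318),(185,318),(265,335),(120,300),(180,300),(60,300),(290,320)):print(v,u,h[v,u],f['d'][v,u])
E
```

```text
bbox 295 344 61 276
L 207.67995577413936 W px 17.0 ang bar 3.061396116111419 ends 3.057383834832216 e [454.5 175.9  36. ] b [661.4 158.4  36. ]
(array([580.89651131, 165.36438506,  36.        ]), np.float64(3.061396116111419))
120 318 [ 41  18 153] 309.19678
185 318 [18 41 80] 325.88565
265 335 [ 23  23 144] 350.3707
120 300 [ 16 121 207] 343.25958
180 300 [ 16 127 108] 361.60428
60 300 [ 15 121 173] 329.42514
290 320 [ 17 119 221] 398.63028
```

Run:
```python
from h import *
c=np.array([580.9,165.4,0]);R=down(3.061-np.pi/2)
ctrl.gripper_to(45,40)
ctrl.move_l(c+[0,0,60],R,vel=150)
print(ctrl.move_l(c+[0,0,5.],vel=40,threshold=10))
s=sensors.read_state();print(s['t'],s['eef_pos'].round(1),s['force'].round(1))
im,d,P=snap('w6');b,_=optics.grab_frame('side');b=cv2.resize(b[200:290,240:380],(400,257),interpolation=cv2.INTER_CUBIC);b=cv2.copyMakeBorder(b,0,143,0,0,0)
cv2.imwrite('pics/w6c.png',np.hstack([im[:,120:520],b])[:,:,::-1])
```

```text
False
18.2417 [581.2 165.5   5.4] [-0.6  0.1  0.4]
```

View pics/w6c.png

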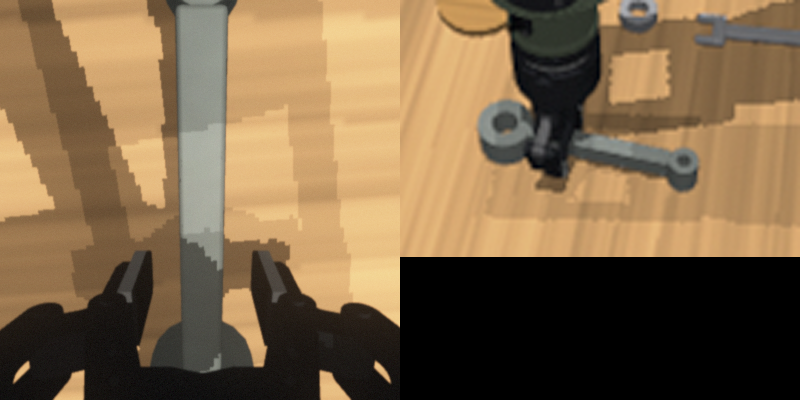

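The bar sits centred between the pads, with the boss behind (bottom of the picture) and the eye ahead. Grip it and lift a little.

Run:
```python
from h import *
ctrl.gripper_to(5,90)
s=sensors.read_state();print(s['grip_width'],s['grasp_force'],s['force'].round(1),s['wrist_torque'].round(3))
p=np.array(s['eef_pos']);ctrl.move_l(p+[0,0,25],vel=50);ctrl.hold(.3)
s=sensors.read_state();print(s['t'],s['grip_width'],s['grasp_force'],s['force'].round(1),s['wrist_torque'].round(3),s['eef_pos'])
im,d,P=snap('w7')
p=optics.camera_params('wrist');T=p['T_tool_cam'];K=p['mtx']
for v in (40,60,80,120,160,200,220):
    x=T[:3,:3]@(np.linalg.inv(K)@[321,v,1]*np.median(d[v-2:v+3,315:328]))+T[:3,3];print(v,(x).round(1),(P[0]@x+P[1]).round(1))
```

```text
14.684681134155179 89.959477186203 [-0.2 -0.3  2.5] [0.006 0.124 0.024]
19.675 14.51947505868442 88.653724193573 [ 0.1  0.3 -8.7] [0.001 0.015 0.021] [580.81060086 165.39809723  30.01740013]
40 [ 90.8  -0.3 -30.2] [490.3 172.4  60.3]
60 [ 85.2  -0.3 -30.1] [495.9 172.   60.1]
80 [ 79.5  -0.3 -30.1] [501.6 171.5  60.2]
120 [ 67.3  -0.3 -30. ] [513.7 170.5  60.1]
160 [ 54.4  -0.3 -30.1] [526.6 169.5  60.1]
200 [ 40.5  -0.3 -30. ] [540.4 168.3  60.1]
220 [ 33.2  -0.3 -30. ] [547.7 167.7  60. ]
```

Run:
```python
from h import *
a=.600;dr=np.array([np.cos(a),np.sin(a),0]);mid=np.array([483.,-216.1,0]);tb=mid-29*dr;print(tb)
ctrl.gripper_to(5,110)
p=pose()[1];ctrl.move_l(p+[0,0,130],vel=120)
R=down(a-np.pi/2)
ctrl.move_ptp(np.array([500,40,160.]),R)
ctrl.move_l(tb+[0,0,150],R,vel=150)
ctrl.move_l(tb+[0,0,100],vel=60);ctrl.hold(.4)
s=sensors.read_state();print(s['t'],s['eef_pos'],s['force'].round(1),s['wrist_torque'].round(3),s['grip_width'])
im,d,P=snap('w8');S=[]
for n,(r0,r1,c0,c1) in (("side",(100,200,290,430)),("top",(170,270,330,470))):
    b,dd=optics.grab_frame(n);np.savez(n+'8.npz',im=b,d=dd);S.append(cv2.resize(b[r0:r1,c0:c1],(400,286),interpolation=cv2.INTER_CUBIC))
w=cv2.resize(im,(457,286))
cv2.imwrite('pics/w8c.png',np.vstack([np.hstack(S),np.hstack([w,np.zeros((286,343,3),np.uint8)])])[:,:,::-1])
```

```text
[ 459.06526717 -232.47463173    0.        ]
26.475 [ 459.15899998 -232.52371517  100.19410511] [ 0.7  0.2 -8.2] [-0.024 -0.008 -0.003] 14.220620181681129
```

View pics/w8c.png

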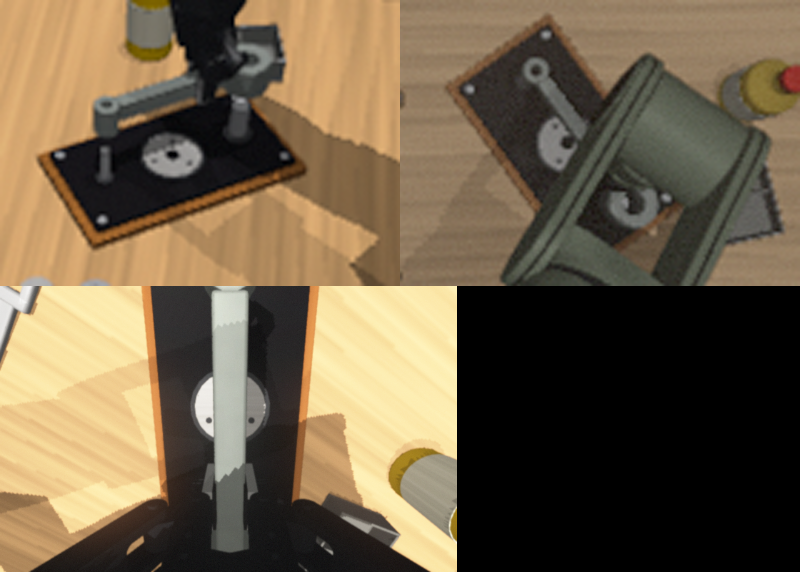

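Side view: the eye at about (327,137) is over the thin post, the boss over the thick one, and the arm looks level. In the wrist view the bar is centred over the disc. Now a numeric check against the posts in the same cameras.

Run:
```python
from h import *
a=.6;dr=np.array([np.cos(a),np.sin(a)]);nr=np.array([-dr[1],dr[0]])
# post tops in the first pictures
for n,pp in (("top",{"thick":(405,241),"thin":(375,197)}),("side",{"thick":(374,136),"thin":(326,154)})):
    im0=np.load(n+'0.npz')['im'];im8=np.load(n+'8.npz')['im']
    g=cv2.cvtColor(im0,cv2.COLOR_RGB2GRAY)
    for k,(u,v) in pp.items():
        print(n,k,(u,v));print(g[v-5:v+6,u-7:u+8])
def rep(n,k,uv,z,ref):
    p=fixed(n,uv,z)[:2];e=p-ref;print(n,k,p.round(1),'along',(e@dr).round(1),'across',(e@nr).round(1))
thick=np.array([413.4,-263.7]);thin=np.array([552.7,-168.5])
thick,thin=[np.array([483.,-216.1])+s*85*dr for s in(-1,1)];print(thick,thin)
rep('top','eye',(378,194.2),131,thin);rep('top','boss',(411,241.8),131,thick)
rep('side','eye',(327.1,136.75),131,thin);rep('side','boss',(380,121),131,thick)
S=[]
for n,(c,r) in (("side",(315,110)),("top",(360,180))):
    b=np.load(n+'8.npz')['im'][r:r+75,c:c+75];S.append(cv2.resize(b,(400,400),interpolation=cv2.INTER_CUBIC))
cv2.imwrite('pics/chk.png',np.hstack(S)[:,:,::-1])
```

```text
top thick (405, 241)
[[ 47  41  43  33  48  56  59  58  42  39  48  42  42  38  50]
 [ 47  45  49  56  58  57  57  50  55  45  37  46  47  43  43]
 [ 48  48  59  60  49  51  64 102 124 122 107  46  39  40  49]
 [ 37  51  62  59  57  62  97 131 136 137 130 104  40  46  36]
 [ 45  51  62  56  59  77 114 137 135 134 134 117  54  38  45]
 [ 41  49  58  59  62  74 123 141 139 135 132 117  49  40  42]
 [ 39  52  63  61  62  65 108 145 136 139 136 123  40  38  40]
 [ 46  49  58  64  64  60  81 120 145 140 113  83  43  36  44]
 [ 37  40  54  62  60  63  54  76  97  93  66  40  39  40  41]
 [ 43  42  42  51  60  68  64  57  55  46  40  43  39  44  43]
 [ 50  37  43  48  49  46  51  51  50  42  46  40  42  40  46]]
top thin (375, 197)
[[ 46  45  50  51  45  44  43  43  42  45  46  48  42  45  38]
 [ 50  43  42  47  43  46  46  46  43  45  45  44  44  43  49]
 [ 44  49  49  42  43  40  39  42  42  49  40  49  35  41  43]
 [ 48  44  44  44  44  50  73  64  42  40  48  46  50  48  46]
 [ 44  37  47  47  57  96 126 115  61  43  44  47  44  45  44]
 [ 50  46  54  64  56 107 150 131  85  40  46  36 
[... 1307 characters left out ...]
7  19  22]
 [ 21  18  20  21  18  15  86 124 118  66  15  19  20  18  21]
 [ 20  19  19  21  19  16  59  70  74  48  15  20  20  19  19]
 [ 19  19  19  19  19  18  62  79  78  49  17  18  21  20  21]
 [ 20  19  21  20  16  21  62  79  79  48  17  18  19  20  17]
 [ 19  18  18  20  18  23  63  79  79  49  17  20  20  21  18]
 [ 21  21  20  20  18  23  63  79  78  47  15  21  22  19  18]
 [ 19  18  20  21  17  23  63  79  77  50  21  18  18  21  17]]
[ 412.84647273 -264.09461024] [ 553.15352727 -168.10538976]
top eye [ 550.4 -171.2] along -4.0 across -1.0
top boss [ 407.4 -263.8] along -4.3 across 3.4
side eye [ 551.9 -165.5] along 0.5 across 2.9
side boss [ 401.8 -262.7] along -8.3 across 7.4
```

View pics/chk.png

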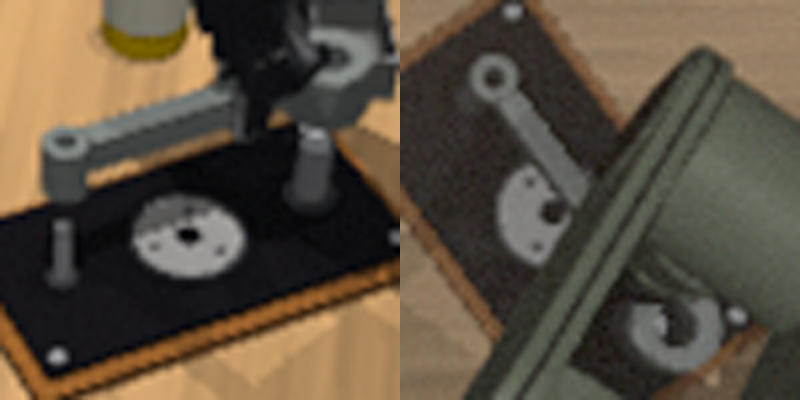

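Run:
```python
from h import *
a=.6;dr=np.array([np.cos(a),np.sin(a)]);nr=np.array([-dr[1],dr[0]])
for n,k,po,ar in (("top","thin",(374.1,196.9),(377.2,194)),("top","thick",(406.6,240.8),(411.5,240.9)),("side","thin",(326.5,152),(327.15,136.4)),("side","thick",(373.6,136),(378.3,120))):
    p=fixed(n,po,65)[:2];q=fixed(n,ar,131)[:2];e=q-p
    print(n,k,p.round(1),q.round(1),'along',(e@dr).round(1),'across',(e@nr).round(1))
```

```text
top thin [ 550.8 -168.3] [ 551.1 -168.8] along -0.1 across -0.6
top thick [ 411.  -265.4] [ 410.  -265.4] along -0.8 across 0.6
side thin [ 553.3 -168.6] [ 552. -167.] along -0.2 across 2.1
side thick [ 414.7 -265.6] [ 407.3 -266.5] along -6.6 across 3.4
```

The top view puts the eye and boss within about 1 mm of the post axes, and the side view agrees at the eye. The side boss reading is partly hidden by the gripper, so I discount it. Clearance is about 30 mm. Hand in.

Run:
```python
from h import *
ctrl.hold(.3);s=sensors.read_state();print(s['t'],s['eef_pos'],s['grip_width'],s['force'].round(1),np.abs(s['qvel']).max())
print(ctrl.finish_job())
```

```text
26.925 [ 459.05758927 -232.46203574   99.97803307] 14.28299189894063 [-0.7 -0.9 -7.3] 0.002476345685661693
the job is handed in; nothing more can be done
None
```

I pressed the disc fully home and handed the job in at 26.9 s, still holding the grey swing arm level and still about 30 mm above the posts, with the eye and boss within about 1 mm of the post axes in the top view.

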